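# Set the azimuth circle on the lubber line

### The arm

A 7-joint arm with a two-finger parallel gripper is mounted at the origin on the work surface. World frame = base frame: x ahead of the robot, y to its left, z up, the work surface at z = 0. Lengths are in m, angles in rad, forces in N, time in s.
With the tool pointing down it reaches from about 0.425 to 0.925 m from the base axis. Payload 6.8 kg.
Tool frame: the origin (TCP) lies at the very end of the fingers, on their centre line; the grasp point (between the pads) lies 19 mm behind it (r.grip_point_offset is the distance from the TCP to the grasp point, in m); z points along the fingers, y is the line along which they close (so a half turn about z gives the same grasp; the last joint's range is limited). The gripper opens to 85 mm and grips with 20 to 120 N. Pads are 22 mm wide; open, the fingers measure 114 mm over their backs; the gripper's body (76 mm by 85 mm) begins 54 mm behind the grasp point. The pads swing forward as they close: fully open they stand 13 mm farther back than shut.
Start: joints at [1.163, 0.477, 0.022, 1.555, -0.011, 1.109, -0.083], TCP at [0.199, -0.645, 0.231] pointing down, gripper open.
Joint ranges: [-2.96, 2.96], [-0.34, 2.1], [-1.41, 1.46], [0.24, 2.44], [-1.37, 4.51], [0.17, 1.92], [-2.96, 2.96]. Speed limits (rad/s): [2.39, 2.39, 3.14, 3.14, 3.14, 3.14, 3.14].

### API

Orientations are given as a rotation vector (axis times angle).
In Python, from bench import status, eyes, r gives the robot as it stands.
- The arm moves only by the shell command python3 -m crank 'ROWS' [OPENING] [FORCE]. ROWS is JSON, a list of rows, each a list of 6 numbers: the shift along the tool's x, y, z normalised to -1 to 1, where 1 is 0.02 m, then the turn, a rotation vector about the tool's x, y, z normalised to -1 to 1, where 1 is 45 degrees. A call has 1 to 12 rows; each row shifts and turns the commanded pose from where the row before left it, along the tool's axes as they then stand; what a row does not reach is not made up. A row lasts 1/10 s, in which the tool goes at most 50 mm and 8.59 degrees, less where a joint would pass 70% of its speed; a pose out of reach is approached as far as the arm can. A call with a number of a shift or a turn outside -1 to 1 is refused whole. A call with a gripper value outside its range is refused whole. OPENING is the opening, from 0 (shut) to 1 (fully open), set as the call begins (- or left out, the last holds). The fingers move at their own pace and stop on an object; FORCE is the grip in N (left out, the last holds). Time passes only in rows, so rows that do not move let the fingers close. It gives the time, the measured TCP pose, the force, the opening and the grip force at its end, in the units of the state.
- status.get_obs(): the state, without advancing time (a new reading comes with each control period).
- eyes.grab_frame(name): name is "scene" or "side" or "wrist"; returns a dict with "image" (384x512x3 uint8, red, green, blue), "depth" (384x512 float32, m along the optical axis (not along the pixel's ray), 0 where there is no reading), "fovy" (degrees; the focal length in pixels is half the picture's height over the tangent of half this angle, whatever the lens; pixels are square), "cx", "cy" (the principal point, pixels), "k1" (the pictures are not rectified: a ray, as slopes to the right and down, at radius r is drawn at 1 + k1 r^2 times it, then the intrinsics apply), "world_to_cam" (4x4, takes a point from world to camera coordinates). Camera axes: x right, y up, looking along -z (the intrinsics and any distortion apply to the point x, -y, -z); pixel columns grow to the right and rows downward; lengths in m; the calibration is good to about 2 mm. A picture is of the moment at which its call begins.
- r.hand_in(): hands the job in; it is judged then, once.
The state is a dict: "clock": time; "joints": joint angles; "qvel": joint speeds; "tau": joint torques, N m; "tcp_pos": TCP position; "orientation": TCP orientation; "contact_force": force on the tool from outside, world axes, zero at the start; "moment": the same for the moment, N m; "grip_width": finger opening in m; "gripper_force": force on a finger pad.
Only numpy, scipy, OpenCV 4.12 (cv2) and the standard library are available. Lean on these libraries where they do the work, as an engineer would, in place of code of your own. Each camera call takes 0.05 s, during which the arm holds its last target. There are 200 camera calls.

### The job

Set the sights of the brass compass on the turntable dead ahead: with a fingertip, push the azimuth circle (the sight ring on top of the bowl) round, either way, until the index mark at the foot of its taller sight vane lines up with the arrow-headed lubber line on the bowl's scale, and leave it there. Push gently and do not pinch or lift anything; the compass, the turntable and the other brassware must stay where they are.

Things in the scene. Friction and masses are not known exactly. Their poses are not given: they have to be found in the camera images.
- compass: Brass compass bowl with a flat flange 210 mm across, in a round walnut stand 176 mm across; about 3 kg, standing loose on the turntable. Origin under the stand's centre, on the turntable top; z up the bowl's axis; +x points from the axis to the lubber line. Flange top 93 mm and azimuth circle's top 101 mm above the origin. Glass inside radius 56 mm.
- azimuth (a joint): Angle of the azimuth circle on the bowl, rad, counter-clockwise from above; 0 (or a whole turn, 6.283) = index mark on the lubber line. Starts anywhere from 0.7 to 5.58; no stops. Flat brass ring, radius 57 to 85 mm, 8 mm thick, with two upright sight vanes and two studs, any of which can be pushed along the ring. Light friction, about 1 N at the vanes, holds it where left; it hardly coasts.
- index (a point): Outer end of the index mark, a dark line 3 mm wide at the foot of the taller vane, running out between its cheeks to the ring's edge, 85 mm from the bowl's axis, on the ring's top face. Turns with the circle.
- vane (a point): Middle of the taller sight vane: an open frame with a thread down its middle, 46 mm high and 24 mm wide along the ring, with two flat side cheeks 34 mm high that reach inwards from radius 77 to 55 mm: good faces to push on. The point is at radius 66 mm, 23 mm above the ring's top face. Turns with the circle.
- short_vane (a point): Middle of the shorter sight vane, opposite the taller: 31 mm high, 20 mm wide along the ring, flat side cheeks 26 mm high from radius 77 to 55 mm, a small prism between them. The point is at radius 66 mm, 15 mm above the ring's top face. Half-way between the vanes, at radius 71 mm, stand two finger studs 14 mm across and 12 mm high.
- lubber (a point): Inner end of the lubber line on the bowl's flange, 86.5 mm from the bowl's axis; fixed on the bowl. The scale has dark lines every 10 degrees from radius 86.5 to 93 mm, every 30 degrees to 98 mm; only the lubber line runs to 104.5 mm, is 3 mm wide and has a broad arrowhead pointing inwards.
- turntable (a joint): Turn of the turntable from where it stood at the start, rad. A walnut disc 480 mm across, its top 55 mm above the counter. It turns only against stiff friction: about 4 N at its rim. It must stay put.
- oarlock1: A brass oarlock lying flat on the turntable: open U-shaped horns and a shank, about 180 long, 85 wide and 15 mm high. Origin on the underside, in the middle of the U; +x along the shank. A bystander.
- oarlock2: The second brass oarlock lying flat on the turntable: open U-shaped horns and a shank, about 180 long, 85 wide and 15 mm high. Origin on the underside, in the middle of the U; +x along the shank. A bystander.
- turnbuckle: A bronze open-body turnbuckle lying on the turntable, about 235 long (along its x), 34 wide and 24 mm high. Origin under its middle. A bystander.
- door_knob: A verdigris-spotted cabin door knob standing on its round rose on the turntable, 62 mm across and 65 mm high. Origin under its centre. A bystander.
Not all that is in view belongs to the job. Several things have the shape of the compass; the one meant has the colours described above.

How it is judged:
At the end, for the whole second after the job is handed in: The index mark lies on the lubber line within 4.5 mm (3 degrees) at the ring's edge and is at rest; the compass stands upright within 15 mm of where it was, not twisted or lifted; the turntable has turned less than 0.1 rad; the oarlocks, turnbuckle and door knob are within 20 mm of where they were (y of index in the frame of compass between -0.0045 and 0.0045 m and x of index in the frame of compass above 0.06 m and velocity of joint azimuth between -0.03 and 0.03 rad/s and distance of each of lubber, compass from where it was at the start of the episode below 0.015 m and angle between compass's own z axis and vertical below 0.05 rad and value of joint turntable between -0.1 and 0.1 rad and distance of each of oarlock1, oarlock2, turnbuckle, door_knob from where it was at the start of the episode below 0.02 m); the robot touches nothing.
It fails at once if the compass is pinched, or pushed with more than 25 N (contact force between the fingers and compass above 25 N).
It fails at once if the compass is pushed with the gripper's body or the arm, not the fingers (contact force between the arm and compass above 8 N).
It fails at once if the compass is lifted, tipped, shoved or twisted from its place (distance of any of lubber, compass from where it was at the start of the episode above 0.02 m or angle between compass's own z axis and vertical above 0.1 rad).
It fails at once if the turntable is swung round (value of joint turntable above 0.12 rad or value of joint turntable below -0.12 rad).
It fails at once if another piece of brassware is shifted, lifted or knocked (distance of any of oarlock1, oarlock2, turnbuckle, door_knob from where it was at the start of the episode above 0.025 m).
It also fails if it takes over 51 s, if anything falls off the work surface, if the arm or the gripper's body presses on something with over 40 N, if the wrist force passes 120 N, or if a joint passes its speed limit or range.

## Working session

There is one attempt and no reset: what is moved stays moved. The work goes in short steps, Python scripts to look and compute and a shell command to move; the robot and the scene stay as the last step left them, time stands still between calls to the robot, and variables do not carry over. Pictures are saved under pics/ and viewed, at most 10 in all, crops included, and the job is handed in when it is done.

```bash
ls; mkdir -p pics
cat > h.py <<'E'
import numpy as np,cv2
from bench import status,eyes,r
def intr(f):
    h=f["image"].shape[0]; fl=h/2/np.tan(np.radians(f["fovy"])/2)
    return fl
def ray(f,u,v):
    fl=intr(f); a=np.array([(u-f["cx"])/fl,(v-f["cy"])/fl]); s=a.copy()
    for _ in range(20): s=a/(1+f["k1"]*(s@s))
    return np.array([s[0],-s[1],-1.])
def onplane(f,u,v,z):
    T=np.linalg.inv(f["world_to_cam"]); o=T[:3,3]; d=T[:3,:3]@ray(f,u,v)
    return o+d*(z-o[2])/d[2]
def bydepth(f,u,v):
    T=np.linalg.inv(f["world_to_cam"]); d=f["depth"][int(v),int(u)]
    return T[:3,3]+T[:3,:3]@(ray(f,u,v)*d)
def proj(f,p):
    c=f["world_to_cam"]@np.append(p,1); s=np.array([c[0],-c[1]])/-c[2]
    s=s*(1+f["k1"]*(s@s)); return s*intr(f)+[f["cx"],f["cy"]]
def save(im,n): cv2.imwrite("pics/"+n,cv2.cvtColor(im,cv2.COLOR_RGB2BGR))
E
python3 - <<'E'
from h import *
import pickle
fs={n:eyes.grab_frame(n) for n in("scene","side","wrist")}
pickle.dump(fs,open("f0.pkl","wb"))
im=np.hstack([fs["scene"]["image"],fs["side"]["image"]])
save(fs["scene"]["image"],"scene0.png")
save(np.vstack([fs["side"]["image"][::1],fs["wrist"]["image"]])[:, :][::1] if 0 else cv2.resize(np.hstack([fs["side"]["image"],fs["wrist"]["image"]]),(800,300)),"sw0.png")
o=status.get_obs(); print(o["clock"],o["tcp_pos"],o["orientation"],o["grip_width"])
E
```

```text
pics
0.15 [ 0.19924101 -0.64446396  0.23054862] [-3.10499937e+00 -4.69055124e-01  4.70824305e-04] 0.08532249939718632
```

View pics/scene0.png

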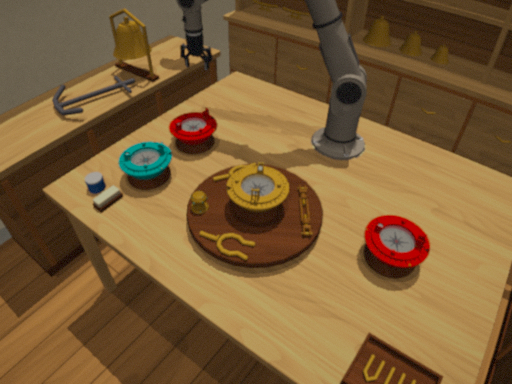

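View pics/sw0.png

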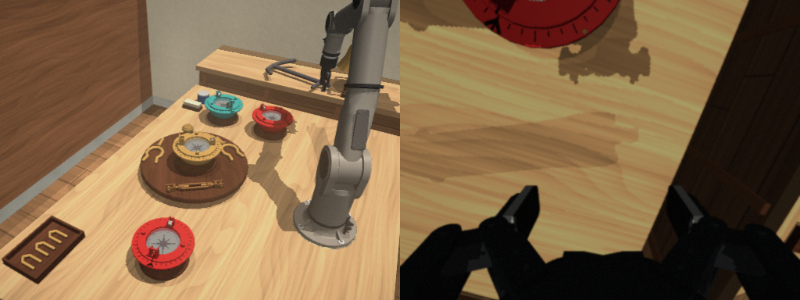

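Candidates in the scene view are red at (193,128), teal at (146,160), red at (396,243) and brass on the turntable at (257,188). I choose the brass one and will check it close up.

Run:
```python
from h import *
import pickle
fs=pickle.load(open("f0.pkl","rb"))
a=cv2.resize(fs["scene"]["image"][155:225,215:300],None,fx=7,fy=7,interpolation=cv2.INTER_CUBIC)
save(a,"c1.png")
f=fs["scene"]
for uv in((257,188),): print(onplane(f,*uv,.148),bydepth(f,*uv))
b=cv2.resize(fs["side"]["image"][155:225,210:295],None,fx=7,fy=7,interpolation=cv2.INTER_CUBIC); save(b,"c2.png")
# flange fit: depth points at z ~0.148
for n in("scene","side"):
    f=fs[n];P=[]
    for v in range(140,240):
        for u in range(200,310):
            p=bydepth(f,u,v)
            if .140<p[2]<.160:P.append(p)
    P=np.array(P); c,rad=cv2.minEnclosingCircle(P[:,:2].astype(np.float32)); print(n,len(P),c,rad)
```

```text
[ 0.58334121 -0.02509659  0.148     ] [ 0.58447592 -0.0242926   0.14933268]
scene 1988 (0.57161545753479, -0.030063582584261894) 0.10715465992689133
side 1696 (0.571103036403656, -0.03222138062119484) 0.10868344455957413
```

View pics/c1.png

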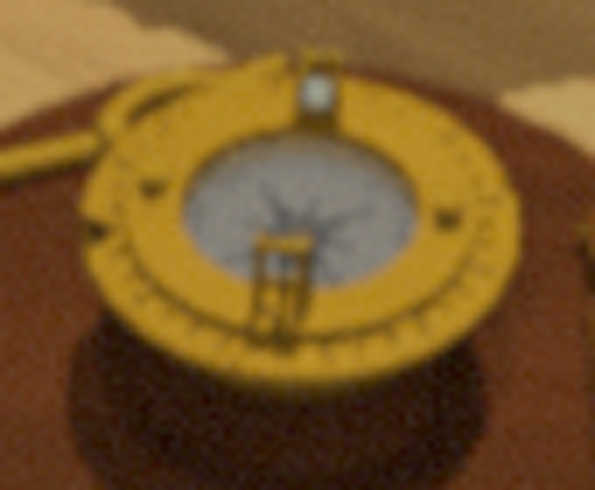

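The crop confirms the brass compass. The lubber arrow is at crop (95,230), the tall vane foot at (270,345) and the short vane with prism at (318,95).

Run:
```python
from h import *
import pickle
from scipy.spatial.transform import Rotation as R
fs=pickle.load(open("f0.pkl","rb")); f=fs["scene"]
C=np.array([.5712,-.0312])
L=onplane(f,215+95/7,155+230/7,.148)[:2]-C
I=onplane(f,215+272/7,155+343/7,.156)[:2]-C
S=onplane(f,215+318/7,155+125/7,.156)[:2]-C
for n,p in(("L",L),("I",I),("S",S)): print(n,p,np.hypot(*p),np.degrees(np.arctan2(p[1],p[0])))
o=status.get_obs(); M=R.from_rotvec(o["orientation"]).as_matrix(); print(M.round(3))
T=np.linalg.inv(fs["wrist"]["world_to_cam"]); print("cam in tool",M.T@(T[:3,3]-o["tcp_pos"]),"look",M.T@-T[:3,2])
d=np.array([.5712,-.0312,.40])-o["tcp_pos"]; print("delta tool",M.T@d/.02)
```

```text
L [ 0.06887796 -0.06956566] 0.09789562956352464 -45.2846033860658
I [0.0838119  0.04621422] 0.09570887854884905 28.872520879347398
S [-0.04888249 -0.0242075 ] 0.05454815161701162 -153.65454979613665
[[ 0.955  0.295 -0.001]
 [ 0.295 -0.955  0.001]
 [-0.    -0.001 -1.   ]]
cam in tool [ 0.07266574 -0.00069541 -0.14198961] look [-2.86651666e-01 -5.84785805e-04  9.58034697e-01]
delta tool [ 26.82481848 -23.81310011  -8.4418739 ]
```

```bash
python3 -m crank '[[0.2,-0.2,-1,0,0,0],[0.5,-0.5,-1,0,0,0],[1,-0.9,-1,0,0,0],[1,-0.9,-1,0,0,0],[1,-0.9,-1,0,0,0],[1,-0.9,-1,0,0,0],[1,-0.9,-0.5,0,0,0],[1,-0.9,0,0,0,0],[1,-0.9,0,0,0,0],[1,-0.9,0,0,0,0],[1,-0.9,0,0,0,0],[1,-0.9,0,0,0,0]]' 0 20
python3 -m crank '[[1,-0.9,0,0,0,0],[1,-0.9,0,0,0,0],[1,-0.9,0,0,0,0],[1,-0.9,0,0,0,0],[1,-0.9,0,0,0,0],[1,-0.9,0,0,0,0],[1,-0.9,0,0,0,0],[1,-0.9,0,0,0,0],[1,-0.9,0,0,0,0],[1,-0.9,0,0,0,0],[1,-0.8,0,0,0,0],[1,-0.8,0,0,0,0]]'
python3 -m crank '[[1,-0.8,0,0,0,0],[1,-0.8,0,0,0,0],[1,-0.7,0,0,0,0],[0.8,-0.5,0,0,0,0],[0.4,-0.2,0,0,0,0],[0,0,0,0,0,0],[0,0,0,0,0,0]]'
python3 - <<'E'
from h import *
import pickle
f=eyes.grab_frame("wrist"); pickle.dump(f,open("f1.pkl","wb"))
save(cv2.resize(f["image"],(800,600)),"w1.png")
print(status.get_obs()["tcp_pos"],proj(f,[.5712,-.0312,.148]))
E
```

```text
clock: 1.35
tcp_pos: [0.3468, -0.3952, 0.3611]
orientation: [-3.106, -0.469, 0.0]
contact_force: [0.6, -0.2, -0.2]
grip_width: 0.0002
gripper_force: 0.0
clock: 2.55
tcp_pos: [0.5135, -0.122, 0.3611]
orientation: [-3.106, -0.469, 0.001]
contact_force: [-0.2, -0.0, 1.0]
grip_width: 0.0002
gripper_force: 0.0
clock: 3.25
tcp_pos: [0.5753, -0.0418, 0.3611]
orientation: [3.106, 0.468, -0.001]
contact_force: [0.4, 0.3, 0.6]
grip_width: 0.0006
gripper_force: 0.0
[ 0.57524616 -0.04209505  0.36120668] [251.28376673 165.4214893 ]
```

View pics/w1.png

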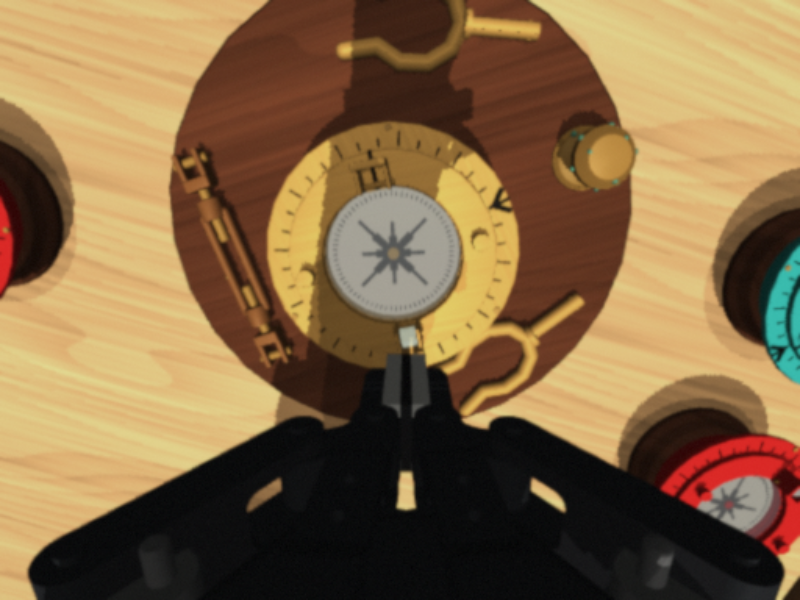

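The wrist view shows the bowl's centre at about (393,253) at 800x600, the lubber arrow at (502,203), the tall vane at (374,172) and the short vane at (408,338). No bystander stands in the ring's path.

Run:
```python
from h import *
import pickle
f=pickle.load(open("f1.pkl","rb")); k=.64
# flange by depth
vv,uu=np.mgrid[60:250:1,150:350:1]
P=np.array([bydepth(f,u,v) for u,v in zip(uu.ravel(),vv.ravel())])
Q=P[(P[:,2]>.14)&(P[:,2]<.153)]; c,rad=cv2.minEnclosingCircle(Q[:,:2].astype(np.float32)); print("flange",c,rad,np.median(Q[:,2]))
C=np.array(c)
print("rose",onplane(f,393*k,253*k,.14))
Vp=P[(P[:,2]>.175)&(P[:,2]<.21)&(np.hypot(*(P[:,:2]-C).T)<.09)]
from collections import Counter
a=np.degrees(np.arctan2(*(Vp[:,:2]-C).T[::-1]));print("high pts angles",np.histogram(a,12,(-180,180)),np.median(a[a>0]) if (a>0).any() else 0)
for n,u,v,z in(("L",502,203,.148),("V",374,160,.156),("stud1",481,240,.168),("stud2",306,276,.168)):
    p=onplane(f,u*k,v*k,z)[:2]-C; print(n,p,np.hypot(*p),np.degrees(np.arctan2(p[1],p[0])))
im=f["image"][70:150,190:345]; save(cv2.resize(im,None,fx=5,fy=5,interpolation=cv2.INTER_CUBIC),"w1c.png")
```

```text
flange (0.5743525624275208, -0.03008381649851799) 0.10510352998971939 0.14707355053829846
rose [ 0.57414051 -0.03040893  0.14      ]
high pts angles (array([ 89,  83,   0,   0,   0,   0, 117, 116,   0,   0,   0,   0]), array([-180., -150., -120.,  -90.,  -60.,  -30.,    0.,   30.,   60.,
         90.,  120.,  150.,  180.])) 29.943503347915563
L [ 0.06606942 -0.07184425] 0.09760514637330614 -47.397732550414965
V [0.06756518 0.03464717] 0.07593075566642823 27.148585270682936
stud1 [ 0.0350817  -0.06159122] 0.07088162596874205 -60.33462254709661
stud2 [-0.03273699  0.06112471] 0.06933931295983675 118.17247973719068
```

View pics/w1c.png

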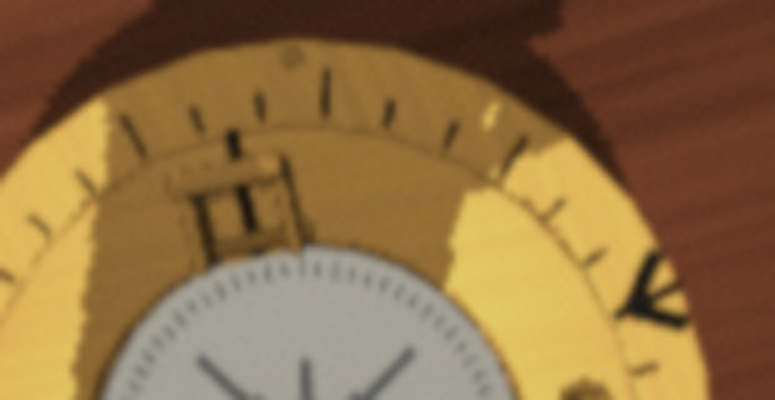

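The index is at world 29° and the lubber at −45.5°. I'll go clockwise 74.5°, with the finger flush on the CCW cheek.

```bash
python3 -m crank '[[0.74,-0.78,0,0,0,-0.067],[0.74,-0.78,0,0,0,-0.067],[0.74,-0.78,0,0,0,-0.067],[0.74,-0.78,0,0,0,-0.067],[0,0,0.8,0,0,0],[0,0,1,0,0,0],[0,0,1,0,0,0],[0,0,1,0,0,0],[0,0,1,0,0,0],[0,0,1,0,0,0],[0,0,0.7,0,0,0],[0,0,0,0,0,0]]'
cat >> h.py <<'E'
from scipy.spatial.transform import Rotation as R
C=np.array([.5743,-.0301])
def rel(th):
    o=status.get_obs(); t=np.radians(th); d=o["tcp_pos"][:2]-C
    M=R.from_rotvec(o["orientation"]).as_matrix()
    print("t",o["clock"],"vane frame mm",1e3*np.array([d[0]*np.cos(t)+d[1]*np.sin(t),-d[0]*np.sin(t)+d[1]*np.cos(t)]),"z",o["tcp_pos"][2],"yaw",np.degrees(np.arctan2(M[1,0],M[0,0])),"F",o["contact_force"])
E
python3 - <<'E'
from h import *
rel(29)
E
```

```text
clock: 4.5
tcp_pos: [0.6066, 0.0398, 0.2292]
orientation: [-3.038, -0.796, 0.006]
contact_force: [-0.2, 1.8, 1.1]
grip_width: -0.0003
gripper_force: 0.0
t 4.5 vane frame mm [62.09340219 45.47091968] z 0.22916447004087434 yaw 29.36918689869861 F [-0.17186353  1.84933404  1.09782822]
```

```bash
python3 -m crank '[[0.2,0.3,0,0,0,0],[0,0,0.7,0,0,0],[0,0,0.8,0,0,0],[0,0,0.7,0,0,0],[0,0,0.4,0,0,0],[0,0,0.2,0,0,0],[0,0,0,0,0,0]]'
python3 - <<'E'
from h import *
rel(29)
f=eyes.grab_frame("wrist"); save(cv2.resize(f["image"],(640,480)),"w2.png")
E
```

```text
clock: 5.2
tcp_pos: [0.6137, 0.0356, 0.1746]
orientation: [-3.04, -0.793, 0.002]
contact_force: [-0.2, 0.4, 0.9]
grip_width: 0.0
gripper_force: 0.0
t 5.2 vane frame mm [66.33509307 38.39327379] z 0.17461197107660445 yaw 29.24256131457788 F [-0.20229583  0.44917893  0.86269098]
```

View pics/w2.png

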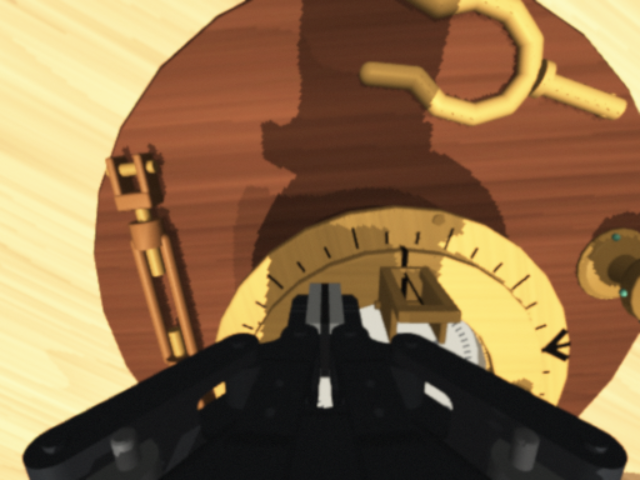

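The finger sits beside the vane, with the index at (404,250) and the lubber tip at (547,350). I'll close the gap and sweep 54°.

```bash
python3 -m crank '[[0,0.2,0,0,0,0],[0,0.2,0,0,0,0],[0,0.2,0,0,0,0],[0.065,0.1745,0,0,0,0.0667],[0.065,0.1745,0,0,0,0.0667],[0.065,0.1745,0,0,0,0.0667],[0.065,0.1745,0,0,0,0.0667],[0.065,0.1745,0,0,0,0.0667],[0.065,0.1745,0,0,0,0.0667]]'
python3 -m crank '[[0.065,0.1745,0,0,0,0.0667],[0.065,0.1745,0,0,0,0.0667],[0.065,0.1745,0,0,0,0.0667],[0.065,0.1745,0,0,0,0.0667],[0.065,0.1745,0,0,0,0.0667],[0.065,0.1745,0,0,0,0.0667],[0.065,0.1745,0,0,0,0.0667],[0.065,0.1745,0,0,0,0.0667],[0.065,0.1745,0,0,0,0.0667],[0.065,0.1745,0,0,0,0.0667],[0.065,0.1745,0,0,0,0.0667],[0.04,0.1,0,0,0,0.0333]]'
python3 - <<'E'
from h import *
rel(-25)
import pickle
f=eyes.grab_frame("wrist"); pickle.dump(f,open("f3.pkl","wb")); save(cv2.resize(f["image"][130:350,180:500],None,fx=2.5,fy=2.5,interpolation=cv2.INTER_CUBIC),"w3.png")
E
```

```text
clock: 6.15
tcp_pos: [0.635, 0.0085, 0.1755]
orientation: [-3.127, -0.304, -0.0]
contact_force: [-1.3, 2.2, 0.8]
grip_width: 0.0004
gripper_force: 0.4
clock: 7.35
tcp_pos: [0.6467, -0.0326, 0.1755]
orientation: [-3.076, 0.637, -0.001]
contact_force: [0.3, 0.8, 0.5]
grip_width: 0.0001
gripper_force: 0.4
t 7.35 vane frame mm [66.64861422 28.36022783] z 0.17549378258063672 yaw -23.395619075816867 F [0.26086245 0.75565961 0.50007641]
```

View pics/w3.png

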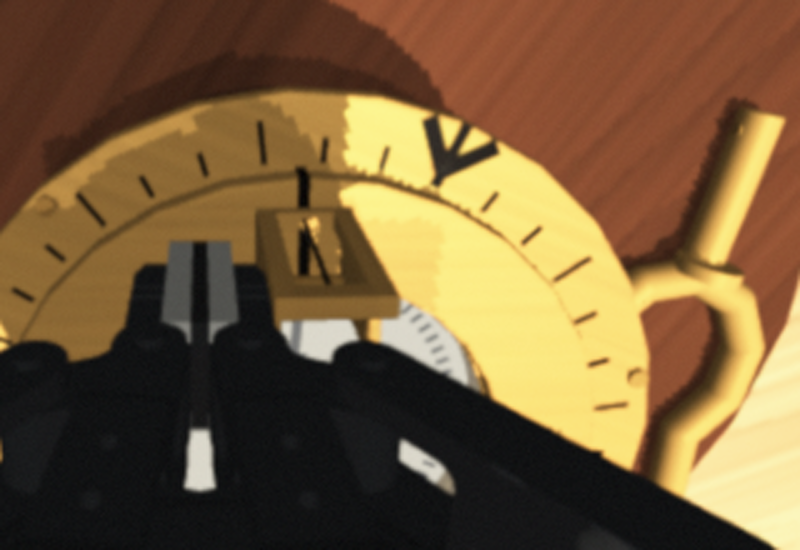

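The vane is moving with the finger. The index end is at (302,172) and the lubber tip at (438,183).

```bash
cat >> h.py <<'E'
def ang(f,u,v,z):
    p=onplane(f,u,v,z)[:2]-C; print(np.hypot(*p),np.degrees(np.arctan2(p[1],p[0])))
E
python3 - <<'E'
from h import *
import pickle
f=pickle.load(open("f3.pkl","rb"))
ang(f,180+302/2.5,130+172/2.5,.156);ang(f,180+438/2.5,130+183/2.5,.148);ang(f,180+460/2.5,130+128/2.5,.148)
E
```

```text
0.0856410251670114 -22.307589790734514
0.0872668366305845 -47.04074773897314
0.10242975797441405 -45.868075709823614
```

```bash
python3 -m crank '[[0.065,0.1745,0,0,0,0.0667],[0.065,0.1745,0,0,0,0.0667],[0.065,0.1745,0,0,0,0.0667],[0.065,0.1745,0,0,0,0.0667],[0.065,0.1745,0,0,0,0.0667],[0.04,0.12,0,0,0,0.0444],[0.02,0.06,0,0,0,0.0222],[0,0,0,0,0,0]]'
python3 - <<'E'
from h import *
rel(-41)
import pickle
f=eyes.grab_frame("wrist"); pickle.dump(f,open("f4.pkl","wb")); save(cv2.resize(f["image"][160:290,220:400],None,fx=4,fy=4,interpolation=cv2.INTER_CUBIC),"w4.png")
E
```

```text
clock: 8.2
tcp_pos: [0.6422, -0.0543, 0.1754]
orientation: [2.94, -1.107, 0.0]
contact_force: [0.1, 0.8, -0.2]
grip_width: -0.0
gripper_force: 0.0
t 8.2 vane frame mm [67.1697877  26.29741786] z 0.17542740872896465 yaw -41.28564367882406 F [ 0.06458079  0.82926589 -0.24276607]
```

View pics/w4.png

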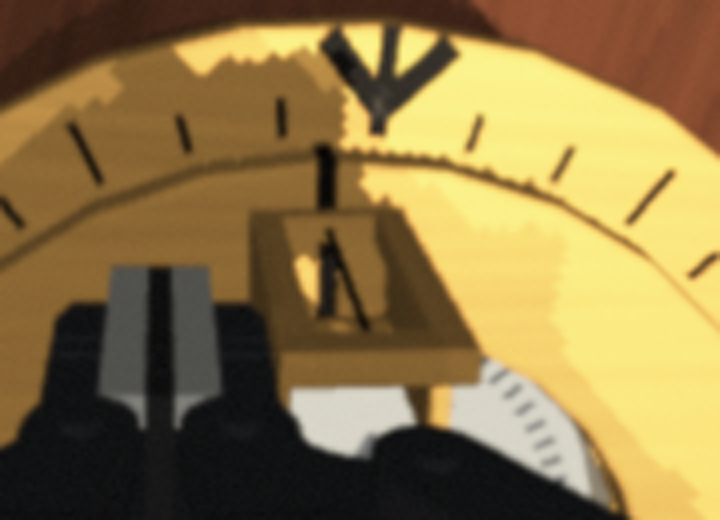

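The index end is at (324,150), the lubber tip at (378,132) and the L+10° tick's inner end at (282,136).

Run:
```python
from h import *
import pickle
f=pickle.load(open("f4.pkl","rb"))
for u,v,z in((324,148,.156),(326,205,.156),(378,132,.148),(391,28,.148),(282,136,.148),(473,150,.148)): ang(f,220+u/4,160+v/4,z)
```

```text
0.08634108893288898 -40.294035741571804
0.07705329716254943 -40.70410839170253
0.08678065029074607 -46.74775300935634
0.10368980495762967 -46.448880355512095
0.08600665512541754 -36.599317990672006
0.08667046456942984 -57.16372691176085
```

```bash
python3 -m crank '[[0.043,0.117,0,0,0,0.044],[0.043,0.117,0,0,0,0.044],[0.026,0.07,0,0,0,0.027],[0.02,0.055,0,0,0,0.022],[0,0,0,0,0,0],[0,0,0,0,0,0]]'
python3 - <<'E'
from h import *
rel(-46.5)
import pickle
f=eyes.grab_frame("wrist"); pickle.dump(f,open("f5.pkl","wb")); save(cv2.resize(f["image"][160:290,220:400],None,fx=4,fy=4,interpolation=cv2.INTER_CUBIC),"w5.png")
E
```

```text
clock: 8.85
tcp_pos: [0.639, -0.0613, 0.1752]
orientation: [2.876, -1.264, -0.0]
contact_force: [-0.1, -0.8, 0.6]
grip_width: 0.0001
gripper_force: 0.0
t 8.85 vane frame mm [67.17575662 25.47154831] z 0.1752386346506362 yaw -47.453686251422454 F [-0.08664878 -0.82963395  0.60089761]
```

View pics/w5.png

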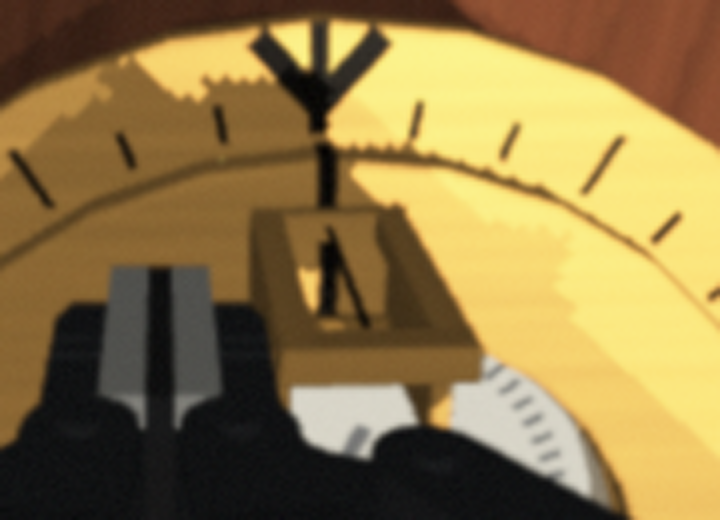

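Run:
```python
from h import *
import pickle
f=pickle.load(open("f5.pkl","rb"))
for u,v,z in((325,148,.156),(328,205,.156),(319,131,.148),(320,25,.148)): ang(f,220+u/4,160+v/4,z)
```

```text
0.08609103033961209 -46.623656199676056
0.07681220008003549 -47.17157698623013
0.08630885076553087 -46.749111342770945
0.103474945363553 -46.56037582125517
```

The index and lubber agree within about 0.3°. I'll back away tangentially, then lift clear.

```bash
python3 -m crank '[[0,-0.15,0,0,0,0],[0,-0.4,0,0,0,0],[0,0,-0.6,0,0,0],[0,0,-1,0,0,0],[0,0,-1,0,0,0],[0,0,-1,0,0,0],[0,0,-1,0,0,0],[0,0,-1,0,0,0],[0,0,-0.5,0,0,0],[0,0,0,0,0,0],[0,0,0,0,0,0]]'
python3 - <<'E'
from h import *
import pickle
f=eyes.grab_frame("wrist"); pickle.dump(f,open("f6.pkl","wb"))
u,v=proj(f,[C[0]+.087*np.cos(-.812),C[1]+.087*np.sin(-.812),.15]); u0,v0=int(u)-75,int(v)-55; print(u0,v0)
save(cv2.resize(f["image"][v0:v0+110,u0:u0+150],None,fx=5,fy=5,interpolation=cv2.INTER_CUBIC),"w6.png")
E
```

```text
clock: 10.0
tcp_pos: [0.647, -0.0536, 0.2968]
orientation: [2.876, -1.264, -0.001]
contact_force: [-0.5, -0.5, -0.4]
grip_width: 0.0001
gripper_force: 0.0
219 102
```

View pics/w6.png

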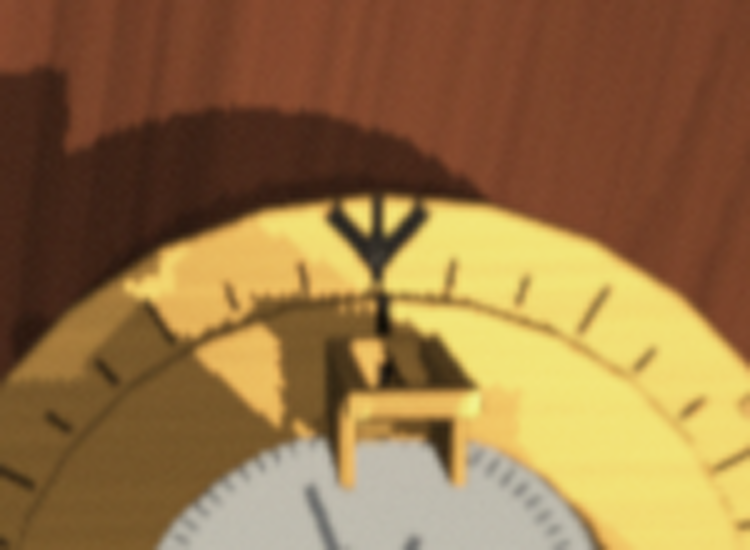

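The index at (382,300) sits in line with the lubber tip at (377,275), within a fraction of a degree, and the arm is clear.

```bash
python3 -c "
from bench import r
print(r.hand_in())"
```

```text
the job is handed in; nothing more can be done
None
```

I pushed the brass compass's azimuth circle about 75° clockwise, so its index mark now lines up with the lubber line to within about 0.5° in the last picture. The finger is clear of everything, and I handed the job in at about 10 s; the hand-in call returned no verdict.

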